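# Fit the filter and hold the leak-test coupler on the tilted port

### The arm

A 6-joint arm with a two-finger parallel gripper is mounted at the origin on the work surface. World frame = base frame: x ahead of the robot, y to its left, z up, the work surface at z = 0. Lengths are in mm, angles in rad, forces in N, time in s.
With the tool pointing down it reaches from about 275 to 1000 mm from the base axis. Payload 8.4 kg.
Tool frame: the origin (TCP) lies on the centre line of the jaws, within the pads' length; the fingertips stand 22 mm ahead of it and the grasp point (between the pads) lies 3 mm ahead of it; z points along the fingers, y is the direction in which the jaws open and shut (so a half turn about z gives the same grasp; the last joint's range is limited). The gripper opens to 85 mm and grips with 20 to 120 N. Pads are 22 mm wide; open, the fingers measure 114 mm over their backs; the gripper's body (76 mm by 85 mm) begins 54 mm behind the grasp point. The pads swing forward as they close: fully open they stand 13 mm farther back than shut.
Start: joints at [-1.152, 0.353, 1.633, -0, 1.155, -0.002], TCP at [255.306, -570.48, 253.281] pointing down, gripper open.
Joint ranges: [-2.63, 2.63], [-0.92, 2.1], [0.06, 2.66], [-1.3, 4.44], [0, 2.69], [-3.02, 3.02]. Speed limits (rad/s): [2.22, 2.22, 2.79, 3.14, 3.14, 3.14].

### API

Orientations are given as [roll, pitch, yaw] about the fixed x, y, z axes, in that order (R = Rz(yaw) Ry(pitch) Rx(roll)).
In Python, from rig import r gives the robot as it stands.
- The arm moves only by the tool carry_out, never from a script. Its argument "rows" is text: rows parted by semicolons, each of 5 numbers parted by spaces: the opening, from 0 (shut) to 1 (fully open), then the shift along the tool's x, y, z in units of 30 mm (1.0 is 30 mm), then the turn about the tool's z in units of 8 degrees (1.0 is 8 degrees). A call has 1 to 12 rows; each row shifts and turns the commanded pose from where the row before left it, along the tool's axes as they then stand; what a row does not reach is not made up. A row lasts 1/8 s, in which the tool goes at most 62.5 mm and 10.7 degrees, less where a joint would pass 70% of its speed; a pose out of reach is approached as far as the arm can. A call is refused whole if a number of a shift passes 1 or a number of a turn 1, either way. A call with a gripper value outside its range is refused whole. The fingers move at their own pace and stop on an object; "newtons" is the grip in N (left out, the last holds). Time passes only in rows, so rows that do not move let the fingers close. It gives the time, the measured TCP pose, the force and the opening at its end, in the units of the state.
- r.sense(): the state, without advancing time (a new reading comes with each control period).
- r.grab_frame(name): name is "scene" or "top" or "wrist"; returns the picture (420x560x3 uint8, blue, green, red); there is no depth.
- r.get_calibration(name): a dict with "intrinsics" (3x3 intrinsics, pixels), "k1" (the pictures are not rectified: a ray, as slopes to the right and down, at radius r is drawn at 1 + k1 r^2 times it, then the intrinsics apply), "position" and "rotation" of the camera in the world. Camera axes: x right, y up, looking along -z (the intrinsics and any distortion apply to the point x, -y, -z); pixel columns grow to the right and rows downward; lengths in mm; the calibration is good to about 2 mm. A picture is of the moment at which its call begins: read the wrist's pose just before it. get_calibration takes no time and is no camera call; for the wrist camera it gives the pose at the moment of the call.
- r.sign_off(): hands the job in, once; it reports no verdict.
The state is a dict: "clock": time; "qpos": joint angles; "qvel": joint speeds; "joint_efforts": joint torques, N m; "eef_pos": TCP position; "tcp_rot": TCP orientation; "contact_force": force on the tool from outside, world axes, zero at the start; "wrist_torque": the same for the moment, N m; "opening": opening from 0.0 (shut) to 1.0 (fully open).
Only numpy, scipy, OpenCV 4.12 (cv2) and the standard library are available. Lean on these libraries where they do the work, as an engineer would, in place of code of your own. Each camera call takes 0.05 s, during which the arm holds its last target.

### The job

Get the pump line ready for its leak test: first set the square white filter cartridge with the orange cap all the way down into the pocket that matches its shape in the white block, and let go of it. Then take the leak-test coupler by its blue grip, press it squarely onto the tilted nipple until the yellow spring collar snaps down, and finish while still gripping it and holding it pressed down there. Leave the vials, the pen and the pipette where they are.

Things in the scene. Friction and masses are not known exactly. Their poses are not given: they have to be found in the camera images.
- cartridge_center (a point): Centre (35 mm above its underside) of the loose filter cartridge, about 80 g: upright white block 30 x 30 mm, 60 mm tall, with a grey band, and on top a round orange cap 24 mm across, 10 mm high. z points up; x and y are square to its sides. Any quarter turn fits the pocket. Gripped on the white sides about 15 mm above this centre, the fingers clear the block when it is seated.
- nest_hole0 (a point): Centre of the mouth of the square pocket in the white filter block, level with the block's top, 32 mm above the bench. Pocket 33 x 33 mm, 24 mm deep, upright, 2 mm chamfer; its sides lie along this point's x and y. With the cartridge seated on the pocket's floor, the cartridge's centre is 11 mm above this point.
- coupler_center (a point): Centre (42.5 mm above its mouth) of the loose leak-test coupler, 85 mm tall, about 150 g, mouth down. Along z from the mouth: steel skirt 31 mm across with a 21 mm bore, to 26 mm; brass snap ridge 41 mm across; steel neck; dark flange 48 mm across from 42 to 47 mm; blue grip 28 x 28 mm to 85 mm, x and y square to its flats. Grip it about 67 mm above the mouth: fingertips then just over the flange.
- coupler_mouth (a point): Centre of the coupler's mouth: the lower face of the skirt, 42.5 mm below its centre; same axes. The mouth's rim is what pushes the collar.
- collar_top (a point): Centre of the upper face of the yellow spring collar (32 mm across, 14 mm tall) around the nipple; moves with it. z is the nipple's axis, up and outward, 25 degrees off vertical; y is level. The steel nipple, 18 mm across, its last 8 mm tapering to 9 mm, stands 14 mm above the collar's top at rest. Collar top about 65 mm above the bench.
- collar (a joint): How far the collar is pressed down along the nipple, m: 0 at rest, 0.010 at its firm stop. The push needed starts at about 6 N, peaks at about 12 N at 1 to 3 mm, then the ridge snaps past the rollers at 4 to 5 mm (only about 5 N at 7 mm), about 10 N just before the stop. Snapped means beyond 7 mm; it springs back when let go. Force stop: 18 to 20 N; if that trips before 7 mm, push on.
- nest: The white filter block, 76 x 180 mm along its x and y, 32 mm high, fixed; origin at the centre of its underside. Three pockets in a row along y: the square one at +55 mm, an empty oblong one (40 x 18 mm) in the middle, and a round one at -55 mm that holds a vial.
- port: The fixed port block that carries nipple and collar: white base 120 x 100 x 22 mm, grey boss, two grey posts, one each side along y, parallel to the nipple, 60 mm apart inside, reaching 32 mm above the collar's top, with the sprung snap rollers (36 mm apart) near their tops. Origin at the centre of its underside, z up. The nipple leans to this block's own -x, roughly towards the robot.
- vial_a_center (a point): Bystander: vial with an orange cap standing in the round pocket of the white block (19 mm across, 50 mm tall), its centre, 25 mm above its underside.
- vial_b_center (a point): Bystander: the same kind of vial standing on the bench to the left, its centre.
- vial_c_center (a point): Bystander: the same kind of vial standing on the bench to the right, its centre.
- pen: Bystander: marker pen, 140 mm long, 16 mm wide, lying on the bench beyond the blocks; origin at its underside near the middle.
- pipette: Bystander: black and white pipette, 240 mm long, 30 mm wide, lying on the bench to the left; origin at its underside near the middle.

How it is judged:
By the outcome, as a careful person would: the job done as asked, in the order asked, and still so for the second after the job is handed in, while the arm keeps its last pose, push and grip.
It also fails if it takes over 51 s, if anything falls off the work surface, if the arm or the gripper's body presses on something with over 40 N, if the wrist force passes 120 N, or if a joint passes its speed limit or range.

## Working session

There is one attempt and no reset: what is moved stays moved. The work goes in short steps, Python scripts to look and compute and a tool call to move; the robot and the scene stay as the last step left them, time stands still between calls to the robot, and variables do not carry over. Pictures are saved under pics/ and viewed, and the job is handed in when it is done.

Besides the shell and the picture viewer there is one more tool, called by a JSON object that holds its "op" and its "data". carry_out: Moves the arm, as the interface text tells. Its arguments: {"type":"object","properties":{"rows":{"type":"string"},"newtons":{"type":"number"}},"required":["rows"]}

```bash
ls; mkdir -p pics
python3 - <<'E'
from rig import r
import cv2,numpy as np
s=r.sense();print(s)
for n in("scene","top","wrist"):
    c=r.get_calibration(n);print(n,c)
    cv2.imwrite(f"pics/{n}0.png",r.grab_frame(n))
E
```

```text
pics
{'clock': 0.0, 'qpos': array([-1.15239560e+00,  3.53632735e-01,  1.63411885e+00,  7.59282082e-06,
        1.15517225e+00, -2.38597117e-03]), 'qvel': array([ 0.00018107, -0.000563  ,  0.0002249 , -0.00131268, -0.00131474,
       -0.00014901]), 'joint_efforts': array([ 9.14832508e-04, -6.05247331e+01, -3.42060828e+01,  2.28018948e-06,
        9.48176341e-03, -2.86255329e-05]), 'eef_pos': array([ 255.13558339, -570.08499385,  252.57781434]), 'tcp_rot': array([-3.14026150e+00, -1.01184406e-05,  4.20783617e-01]), 'contact_force': array([ 1.09890351,  0.36004168, -0.19743588]), 'wrist_torque': array([-0.017194  ,  0.047446  ,  0.00023203]), 'opening': 0.9991383271034665}
scene {'intrinsics': array([[422.74065291,   0.        , 268.96686421],
       [  0.        , 422.74065291, 206.11702358],
       [  0.        ,   0.        ,   1.        ]]), 'k1': 0.008227921116905365, 'position': array([1115.7105221 ,  325.92410322,  878.46747958]), 'rotation': array([0.58115496, 0.01136216, 1.98070963])}
top {'intrinsics': array([[407.47640328,   0.        , 277.66541398],
       [  0.        , 407.47640328, 205.43388344],
       [  0.        ,   0.        ,   1.        ]]), 'k1': 0.02620022743401225, 'position': array([ 394.66188326,   83.35597983, 1272.33118179]), 'rotation': array([ 0.17416719, -0.0164534 , -1.54228954])}
wrist {'intrinsics': array([[345.43465621,   0.        , 273.85992087],
       [  0.        , 345.43465621, 206.88950527],
       [  0.        ,   0.        ,   1.        ]]), 'k1': -0.03229108278660033, 'position': array([ 325.95762761, -538.6363993 ,  373.72590641]), 'rotation': array([-0.30957458,  0.00153974, -1.15003537])}
```

View pics/scene0.png

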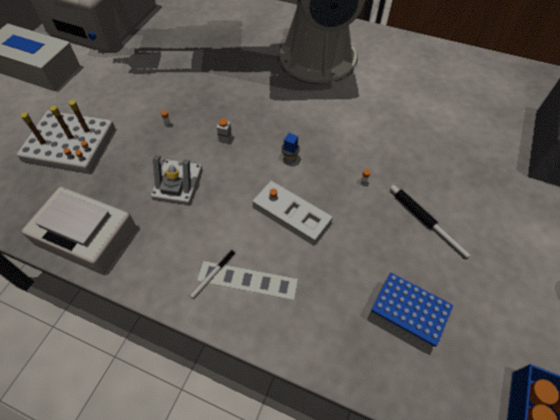

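View pics/top0.png

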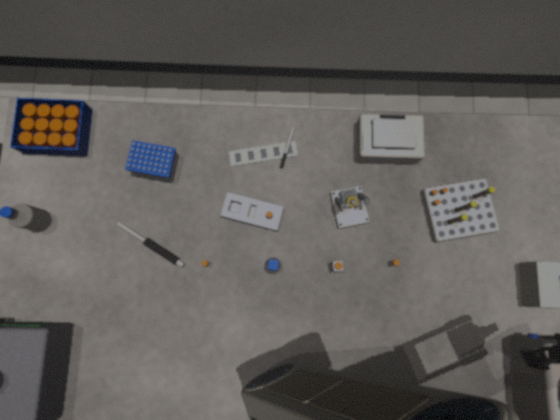

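View pics/wrist0.png

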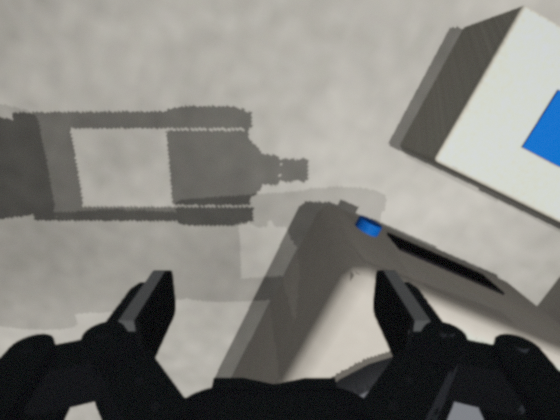

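```bash
cat > h.py <<'E'
import numpy as np, cv2, time
from scipy.spatial.transform import Rotation as Ro
from scipy.optimize import least_squares
from rig import r
def cam(n):
    c=r.get_calibration(n); return dict(K=np.array(c['intrinsics']),k=c['k1'],p=np.array(c['position']),R=Ro.from_euler('xyz',c['rotation']).as_matrix())
def proj(c,P):
    q=(np.atleast_2d(P)-c['p'])@c['R']; u=q[:,0]/-q[:,2]; v=-q[:,1]/-q[:,2]
    f=1+c['k']*(u*u+v*v); K=c['K']
    return np.c_[K[0,0]*u*f+K[0,2],K[1,1]*v*f+K[1,2]]
def ray(c,px):
    K=c['K']; d=np.array([(px[0]-K[0,2])/K[0,0],(px[1]-K[1,2])/K[1,1]]); s=d.copy()
    for _ in range(20): s=d/(1+c['k']*(s@s))
    v=c['R']@np.array([s[0],-s[1],-1]); return c['p'],v
def atz(c,px,z):
    p,v=ray(c,px); return p+v*(z-p[2])/v[2]
def tri(cs,pxs):
    A=0;b=0
    for c,x in zip(cs,pxs):
        p,v=ray(c,x); v=v/np.linalg.norm(v); M=np.eye(3)-np.outer(v,v); A=A+M; b=b+M@p
    return np.linalg.solve(A,b)
def crop(img,u,v,w,h,s,name):
    u,v=int(u),int(v); o=cv2.resize(img[max(0,v):v+h,max(0,u):u+w],None,fx=s,fy=s,interpolation=cv2.INTER_CUBIC); cv2.imwrite(name,o)
E
python3 - <<'E'
from h import *
t=cv2.imread('pics/top0.png'); s=cv2.imread('pics/scene0.png')
crop(t,190,170,220,120,3.6,'pics/topc.png')
crop(s,140,90,250,160,3.2,'pics/scenec.png')
c=cam('top')
for n,px,z in [('cart',(337,267),70),('coup',(274,265),85),('vialc?',(396,262),50),('vialb',(205,264),50),('viala',(269,215),60),('port',(350,205),60)]: print(n,atz(c,px,z).round(1))
E
```

```text
cart [ 429.5 -108.9   70. ]
coup [429.5  75.4  85. ]
vialc? [ 450.2 -288.    50. ]
vialb [427.6 279.3  50. ]
viala [578.5  94.7  60. ]
port [ 616.7 -149.4   60. ]
```

View pics/topc.png

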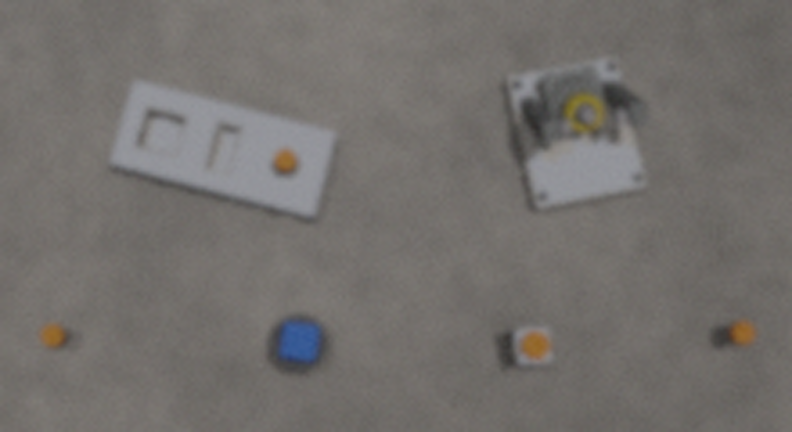

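View pics/scenec.png

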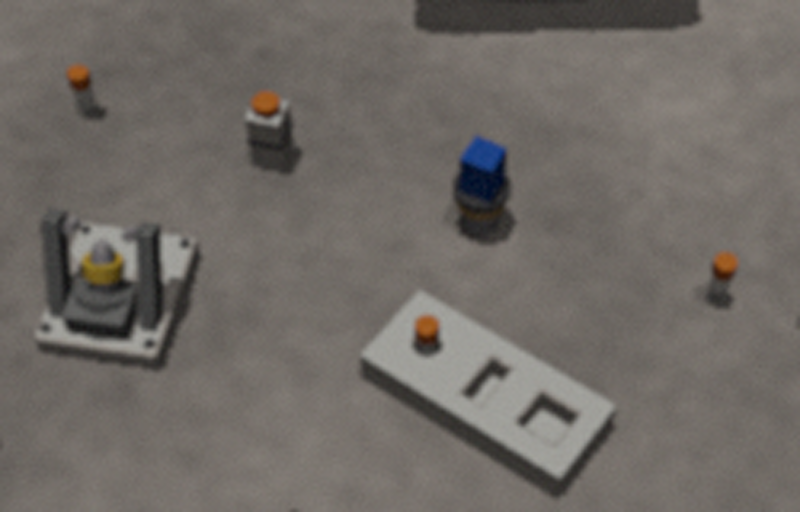

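{"op": "carry_out", "data": {"rows": "1 0 -1 0 1; 1 0.5 -1 0 1; 1 0.5 -1 0 1; 1 0.5 -1 0 0; 1 0.5 -1 0 0; 1 0.5 -1 0 0; 1 0.5 -1 0 0; 1 0.5 -1 0 0; 1 0.5 -1 0 0; 1 0.5 -1 0 0; 1 0.5 -1 0 0; 1 0 -1 0 0"}}

```text
clock: 1.65
eef_pos: [379.9, -207.1, 253.2]
tcp_rot: [-3.142, -0.0, 0.002]
contact_force: [-0.5, -0.0, -1.0]
opening: 0.999
```

```bash
cat > pts.py <<'E'
from h import *
c=cam('top')
f=lambda u,v:(u/3.6+190-.4,v/3.6+170-.4)
q=[atz(c,f(*p),32) for p in [(133,80),(337,131),(317,217),(110,166)]]
for x in q: print(x.round(1))
m=np.mean(q,0); print('nest',m.round(1)); d=(q[0]-q[1]+q[3]-q[2]); print('y dir deg',np.degrees(np.arctan2(d[1],d[0])),np.linalg.norm(d)/2)
s=r.sense(); print(s['clock'],s['eef_pos'],s['tcp_rot'])
E
python3 pts.py
```

```text
[651.3 228.9  32. ]
[612.2  52.   32. ]
[537.5  67.   32. ]
[575.9 244.7  32. ]
nest [594.2 148.2  32. ]
y dir deg 77.68428541094038 181.44308738372243
1.65 [ 379.94614271 -207.05348035  253.23477098] [-3.14157104e+00 -3.08117304e-04  2.38670397e-03]
```

{"op": "carry_out", "data": {"rows": "1 0 -1 0 0; 1 0 -1 0 0; 1 0 -1 0 0; 1 0 -0.3 0 0; 1 0 0 0 0"}}

```text
clock: 2.28
eef_pos: [379.2, -109.0, 253.3]
tcp_rot: [3.141, -0.0, 0.003]
contact_force: [0.2, 0.1, 0.3]
opening: 0.999
```

Run:
```python
from h import *
s=r.sense(); print(s['clock'],s['eef_pos'],s['tcp_rot'])
c=cam('wrist'); im=r.grab_frame('wrist'); cv2.imwrite('pics/w1.png',im); np.save('w1.npy',c,allow_pickle=True)
print(c['p'],c['R'][:,2])
```

```text
2.275 [ 379.15418607 -109.02235628  253.31546246] [ 3.14129508e+00 -1.54285971e-04  3.30846912e-03]
[ 456.68223218 -108.98041203  374.43364993] [0.30460951 0.00109719 0.95247669]
```

View pics/w1.png

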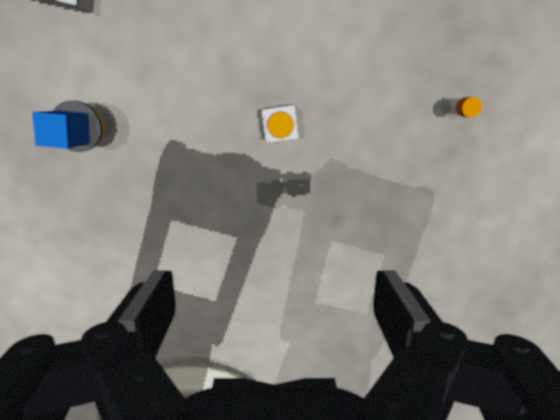

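Run:
```python
from h import *
im=cv2.imread('pics/w1.png'); a=cv2.resize(im[90:160,245:315],None,fx=8,fy=8,interpolation=cv2.INTER_CUBIC)
cv2.imwrite('pics/w1a.png',a)
crop(im,20,90,120,75,6,'pics/w1b.png')
c=np.load('w1.npy',allow_pickle=True).item()
# orange
hsv=cv2.cvtColor(im,cv2.COLOR_BGR2HSV)
for nm,m,z in [('or',cv2.inRange(hsv,(5,150,120),(25,255,255)),70)]:
    n,l,st,ce=cv2.connectedComponentsWithStats(m)
    for i in range(1,n):
        if st[i,4]>100: print(st[i],ce[i],atz(c,ce[i],z).round(1),atz(c,ce[i],50).round(1))
g=cv2.cvtColor(im,cv2.COLOR_BGR2GRAY)
w=((hsv[...,1]<40)&(hsv[...,2]>195)).astype(np.uint8)
w|=cv2.inRange(hsv,(5,120,100),(25,255,255))//255
sub=np.zeros_like(w); sub[95:152,250:310]=w[95:152,250:310]
sub=cv2.morphologyEx(sub,cv2.MORPH_OPEN,np.ones((3,3)))
n,l,st,ce=cv2.connectedComponentsWithStats(sub); i=1+np.argmax(st[1:,4]); print(st[i])
rc=cv2.minAreaRect(np.argwhere(l==i)[:,::-1].astype(np.float32)); print(rc)
bp=cv2.boxPoints(rc); print(bp); P=np.array([atz(c,b,60) for b in bp]); print(P.round(1),P.mean(0)); 
for k in range(4): d=P[(k+1)%4]-P[k]; print(np.linalg.norm(d),np.degrees(np.arctan2(d[1],d[0])))
```

```text
[462  97  20  20 326] [471.14110429 106.57361963] [ 450.2 -278.2   70. ] [ 449.7 -289.3   50. ]
[268 112  25  26 496] [279.94153226 124.54233871] [ 433.8 -114.3   70. ] [ 432.3 -114.7   50. ]
[266 106  32  35 753]
((280.0692138671875, 123.55384826660156), (32.37306594848633, 31.008682250976562), 82.87498474121094)
[[262.6769  109.41539]
 [293.44614 105.56923]
 [297.46152 137.6923 ]
 [266.6923  141.53847]]
[[ 446.   -99.2   60. ]
 [ 449.4 -126.2   60. ]
 [ 421.5 -130.4   60. ]
 [ 418.  -102.7   60. ]] [ 433.72794112 -114.61476197   60.        ]
27.181597141947748 -82.91162535803538
28.146288906455734 -171.5042551394594
27.905586205612597 97.26650730556226
28.224575409358764 7.022278859720724
```

View pics/w1a.png

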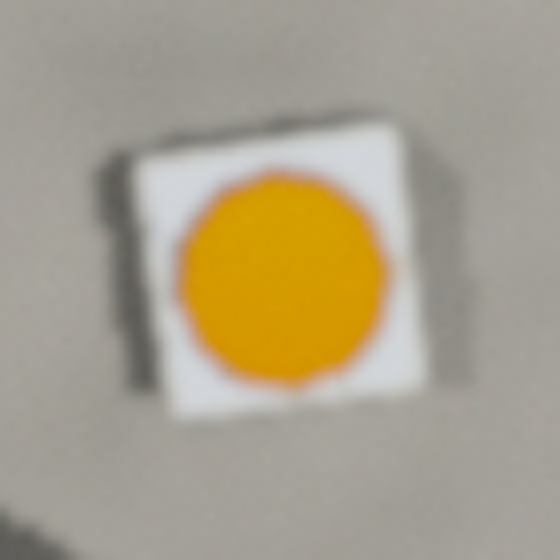

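View pics/w1b.png

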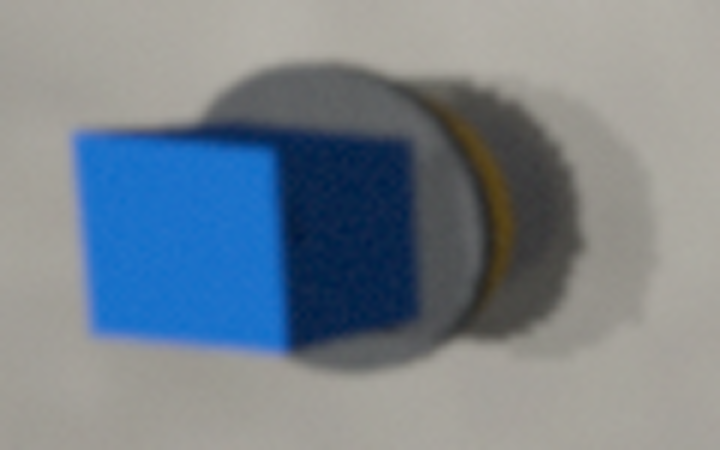

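{"op": "carry_out", "data": {"rows": "1 0 0 0 -0.9; 1 1 0.41 0.5 0; 1 0.78 0 1 0; 1 0 0 1 0; 1 0 0 1 0; 1 0 0 1 0; 1 0 0 1 0; 1 0 0 0.6 0; 1 0 0 0 0", "newtons": 40}}

```text
clock: 3.45
eef_pos: [432.7, -115.2, 69.1]
tcp_rot: [-3.141, 0.003, 0.127]
contact_force: [0.2, 0.2, -0.6]
opening: 0.992
```

Run:
```python
from h import *
s=r.sense(); print(s['clock'],s['eef_pos'],s['tcp_rot'],s['contact_force'])
c=np.load('w1.npy',allow_pickle=True).item()
P=np.array([atz(c,(u/6+20-.4,v/6+90-.4),85) for u,v in [(78,132),(276,146),(290,352),(93,335)]]);print(P.round(1),P.mean(0))
for k in range(4): d=P[(k+1)%4]-P[k]; print(np.linalg.norm(d),np.degrees(np.arctan2(d[1],d[0])))
cv2.imwrite('pics/w2.png',r.grab_frame('wrist'))
```

```text
3.45 [ 432.72878779 -115.16156519   69.07602954] [-3.14064574e+00  2.68454417e-03  1.26646715e-01] [ 0.21074047  0.24728432 -0.60051737]
[[445.8  89.4  85. ]
 [443.7  61.9  85. ]
 [415.5  64.8  85. ]
 [418.1  92.8  85. ]] [430.76518665  77.22649983  85.        ]
27.592900576627482 -94.35656941474183
28.288317590849545 174.18551649745717
28.171340638697416 84.88910407655611
27.938344563409114 -7.014794802063766
```

View pics/w2.png

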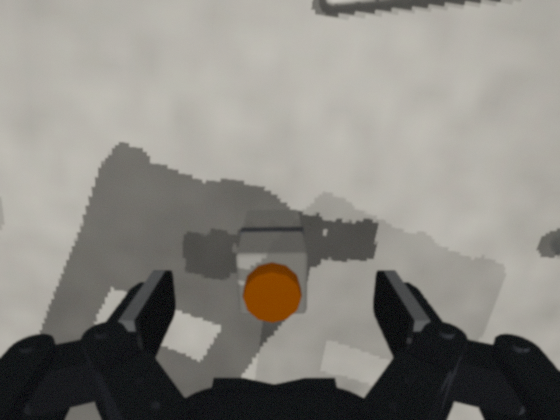

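{"op": "carry_out", "data": {"rows": "1 0 0 0.53 0; 1 0 0 0 0; 0 0 0 0 0; 0 0 0 0 0; 0 0 0 0 0; 0 0 0 0 0; 0 0 0 0 0; 0 0 0 0 0", "newtons": 40}}

```text
clock: 4.5
eef_pos: [433.9, -114.6, 54.9]
tcp_rot: [3.141, -0.001, 0.128]
contact_force: [-1.3, -0.7, 7.4]
opening: 0.341
```

Run:
```python
from h import *
s=r.sense(); print(s['clock'],s['eef_pos'],s['tcp_rot'],s['contact_force'],s['opening'])
cv2.imwrite('pics/w3.png',r.grab_frame('wrist'))
```

```text
4.5 [ 433.86124385 -114.55015792   54.90142195] [ 3.14130948e+00 -5.74608104e-04  1.27734792e-01] [-1.26900085 -0.65326382  7.42913465] 0.3414233795189738
```

View pics/w3.png

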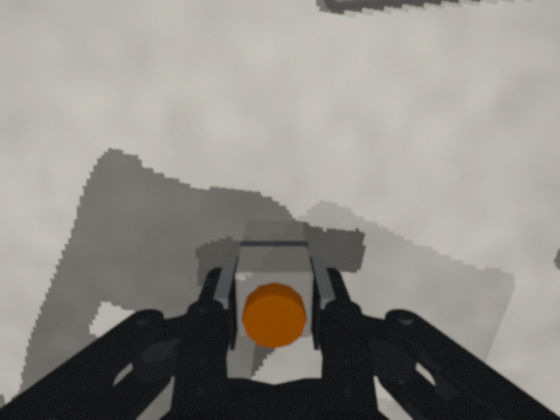

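{"op": "carry_out", "data": {"rows": "0 0 0 -1 0; 0 0 0 -1 0; 0 0 0 -1 1; 0 0 0 -1 1; 0 0 0 -1 0.45; 0 0.2 -1 0 0; 0 0.2 -1 0 0; 0 0.2 -1 0 0; 0 0.2 -1 0 0; 0 0.2 -1 0 0; 0 0.2 -1 0 0; 0 0.2 -1 0 0"}}

```text
clock: 6.05
eef_pos: [519.4, 82.8, 204.4]
tcp_rot: [3.141, 0.0, -0.214]
contact_force: [0.7, 0.5, -1.0]
opening: 0.346
```

{"op": "carry_out", "data": {"rows": "0 0.2 -1 0 0; 0 0 -1 0 0; 0 0 -1 0 0; 0 0 -0.9 0 0; 0 0 0 0 0; 0 0 0 0 0"}}

```text
clock: 6.8
eef_pos: [549.6, 194.3, 204.2]
tcp_rot: [3.141, 0.001, -0.214]
contact_force: [1.2, -0.6, -0.4]
opening: 0.342
```

Run:
```python
from h import *
s=r.sense(); print(s['clock'],s['eef_pos'],s['tcp_rot'],s['contact_force'],s['opening'])
c=cam('wrist');np.save('w4.npy',c,allow_pickle=True)
cv2.imwrite('pics/w4.png',r.grab_frame('wrist'))
```

```text
6.8 [549.6078056  194.33372301 204.15719647] [ 3.14086598e+00  6.20353496e-04 -2.14097103e-01] [ 1.22507699 -0.61956694 -0.35899732] 0.34245354727957505
```

View pics/w4.png

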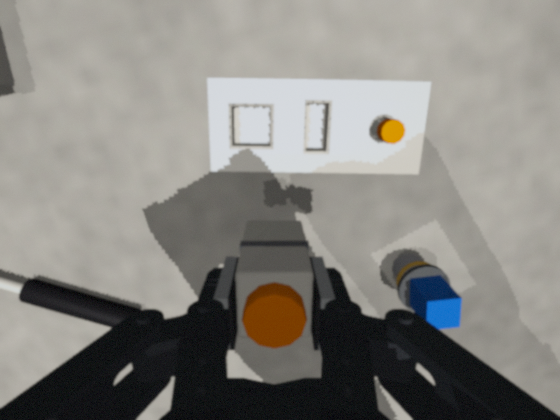

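Run:
```python
from h import *
im=cv2.imread('pics/w4.png'); crop(im,200,70,240,110,3.3,'pics/w4a.png'); crop(im,220,90,65,65,9,'pics/w4b.png')
```

```text
(no output)
```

View pics/w4a.png

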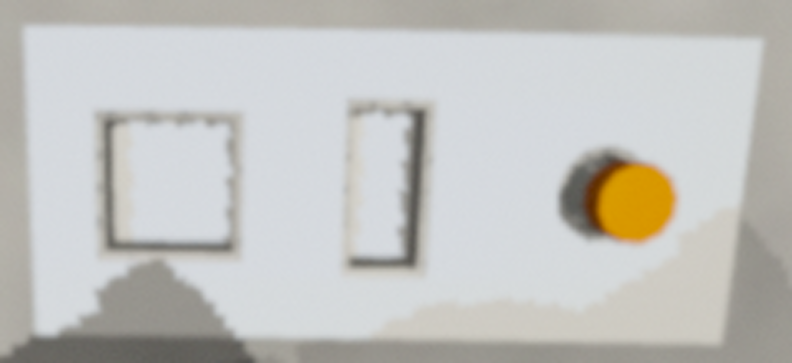

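View pics/w4b.png

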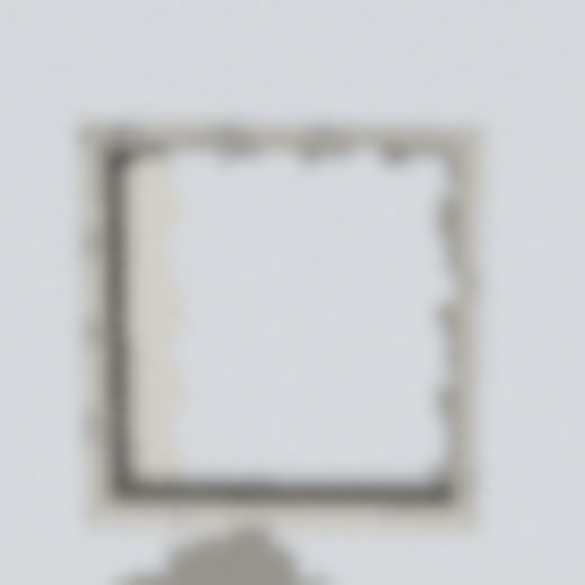

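Run:
```python
from h import *
c=np.load('w4.npy',allow_pickle=True).item()
def show(pts,o,s,z):
    P=np.array([atz(c,(u/s+o[0]-.45,v/s+o[1]-.45),z) for u,v in pts]);print(P.round(1).tolist(),P.mean(0))
    for k in range(4): d=P[(k+1)%4]-P[k]; print(np.linalg.norm(d).round(1),np.degrees(np.arctan2(d[1],d[0])).round(2))
    return P.mean(0)
h=show([(78,125),(483,125),(475,527),(90,522)],(220,90),9,32)
n=show([(22,25),(764,38),(722,344),(36,338)],(200,70),3.3,32)
a=np.radians(77.7);print('from block',n+55*np.array([np.cos(a),np.sin(a),0]))
```

```text
[[628.1, 215.0, 32.0], [620.2, 179.1, 32.0], [584.9, 187.6, 32.0], [593.0, 222.9, 32.0]] [606.55696456 201.16051543  32.        ]
36.7 -102.34
36.4 166.52
36.2 76.94
35.9 -12.67
[[651.5, 227.1, 32.0], [610.7, 50.9, 32.0], [536.4, 68.2, 32.0], [576.2, 244.3, 32.0]] [593.70768067 147.63731671  32.        ]
180.9 -103.04
76.3 166.93
180.5 77.26
77.3 -12.8
from block [605.42435191 201.3748233   32.        ]
```

{"op": "carry_out", "data": {"rows": "0 1 -0.65 0 0.08; 0 0.8 0 0 0; 0 0 0 1 0; 0 0 0 1 0; 0 0 0 1 0; 0 0 0 0.6 0; 0 0 0 0 0; 0 0 0 0 0"}}

```text
clock: 7.85
eef_pos: [607.7, 202.1, 97.5]
tcp_rot: [-3.141, -0.001, -0.226]
contact_force: [-0.3, -0.1, -0.6]
opening: 0.349
```

Run:
```python
from h import *
s=r.sense(); print(s['clock'],s['eef_pos'],s['tcp_rot'],s['contact_force'],s['opening'])
c=cam('wrist');np.save('w5.npy',c,allow_pickle=True)
cv2.imwrite('pics/w5.png',r.grab_frame('wrist'))
```

```text
7.85 [607.65534701 202.14674452  97.46179979] [-3.14084592e+00 -1.24874458e-03 -2.25882049e-01] [-0.26687591 -0.09483256 -0.62145836] 0.34888507785455924
```

View pics/w5.png

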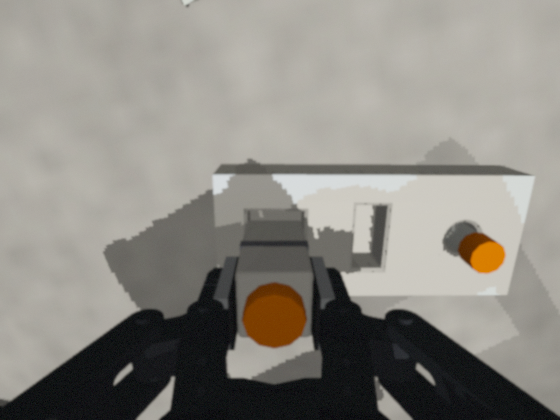

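{"op": "carry_out", "data": {"rows": "0 -0.035 0.04 0 0; 0 0 0 0.2 0; 0 0 0 0.2 0; 0 0 0 0.2 0; 0 0 0 0.2 0; 0 0 0 0 0"}}

```text
clock: 8.65
eef_pos: [605.3, 201.0, 71.6]
tcp_rot: [3.141, 0.001, -0.226]
contact_force: [1.3, -0.1, -0.3]
opening: 0.343
```

Run:
```python
from h import *
for i in range(2):
    s=r.sense(); print(s['clock'],s['eef_pos'],s['tcp_rot'],s['contact_force'],s['wrist_torque'],s['opening'])
    cv2.imwrite('pics/w6.png',r.grab_frame('wrist'))
```

```text
8.65 [605.32531829 201.04436133  71.6190226 ] [ 3.14104700e+00  8.54224324e-04 -2.25672098e-01] [ 1.27315134 -0.13214302 -0.32802671] [ 0.01497807 -0.00813334  0.02227099] 0.3426324336513483
8.7 [605.51196366 201.13309383  72.01761369] [ 3.14130346e+00  4.98105106e-04 -2.25642468e-01] [ 0.17031585 -0.49667333 -0.86019661] [ 0.00561126 -0.07936158  0.02916335] 0.3389545536869338
```

View pics/w6.png

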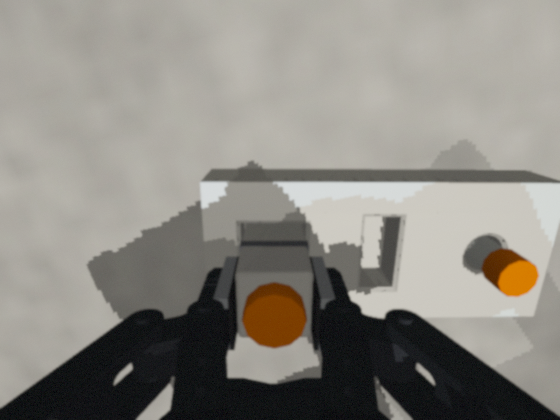

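{"op": "carry_out", "data": {"rows": "0 0 0 0.15 0; 0 0 0 0.1 0; 0 0 0 0.1 0; 0 0 0 0 0"}}

```text
clock: 9.25
eef_pos: [605.7, 201.2, 62.9]
tcp_rot: [-3.142, -0.0, -0.226]
contact_force: [-4.0, -0.9, 10.7]
opening: 0.343
```

Run:
```python
from h import *
for i in range(1):
    s=r.sense(); print(s['clock'],s['eef_pos'],s['tcp_rot'],s['contact_force'],s['wrist_torque'],s['opening'])
```

```text
9.25 [605.69262935 201.20390368  62.9271316 ] [-3.14158651e+00 -2.16459695e-05 -2.25676035e-01] [-3.95503823 -0.91730011 10.6883842 ] [-0.35563837  0.73367122 -0.04907407] 0.3425686969961378
```

{"op": "carry_out", "data": {"rows": "1 0 0 0 0; 1 0 0 0 0; 1 0 0 0 0; 1 0 0 -0.5 0; 1 0 0 -1 0; 1 -0.5 0 -1 0; 1 -1 0 -1 0; 1 -1 0 -0.5 0; 1 0 0 0 0"}}

```text
clock: 10.38
eef_pos: [531.8, 218.6, 184.2]
tcp_rot: [-3.14, -0.002, -0.225]
contact_force: [-0.3, 0.7, 0.2]
opening: 1.0
```

Run:
```python
from h import *
s=r.sense(); print(s['clock'],s['eef_pos'],s['tcp_rot'],s['contact_force'],s['opening'])
c=cam('wrist');np.save('w7.npy',c,allow_pickle=True)
cv2.imwrite('pics/w7.png',r.grab_frame('wrist'))
```

```text
10.375 [531.80541163 218.58634045 184.22885885] [-3.14005029e+00 -1.92288037e-03 -2.24541588e-01] [-0.25158851  0.66249506  0.22290352] 0.999993221498661
```

View pics/w7.png

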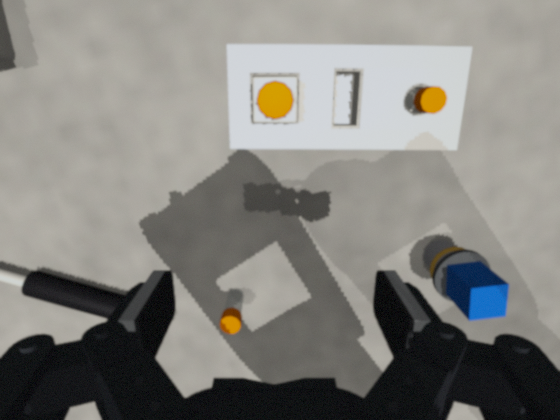

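Run:
```python
from h import *
im=cv2.imread('pics/w7.png'); c=np.load('w7.npy',allow_pickle=True).item()
hsv=cv2.cvtColor(im,cv2.COLOR_BGR2HSV); m=cv2.inRange(hsv,(5,150,120),(25,255,255))
n,l,st,ce=cv2.connectedComponentsWithStats(m)
for i in range(1,n):
    if st[i,4]>100: print(st[i],ce[i],atz(c,ce[i],68).round(1),atz(c,ce[i],50+8).round(1))
for z in (60,68,76):
    a=np.linspace(0,2*np.pi,60); C=atz(c,(274.5,99.5),z); p=proj(c,C+np.c_[12*np.cos(a),12*np.sin(a),0*a]); print(z,cv2.contourArea(p.astype(np.float32)),np.ptp(p,0))
# coupler via top face corners
crop(im,420,225,100,100,6,'pics/w7c.png'); crop(im,240,60,70,70,8,'pics/w7d.png')
```

```text
[258  82  35  36 974] [274.69404517  99.59548255] [605.7 201.   68. ] [605.7 201.   58. ]
[420  87  26  26 539] [432.24489796  99.33024119] [583.1  99.2  68. ] [582.1  94.9  58. ]
[220 315  21  19 324] [229.96296296 323.90740741] [444.3 275.   68. ] [437.4 278.2  58. ]
60 1015.1170550794341 [35.23819948 36.69799491]
68 1084.6794617435662 [36.42474013 37.93466224]
76 1161.6448308014078 [37.6939635  39.25759329]
```

View pics/w7d.png

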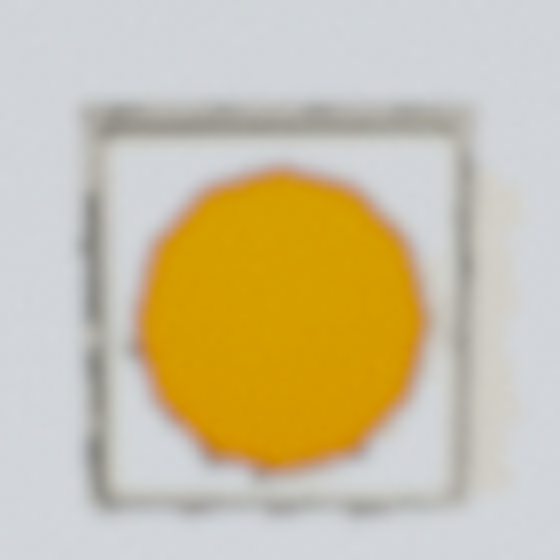

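{"op": "carry_out", "data": {"rows": "1 0 0 0 -0.92; 1 -0.6 1 0 0; 1 -0.6 1 0 0; 1 -0.6 1 0 0; 1 -0.6 1 0 0; 1 -0.5 1 0.5 0; 1 0 0 0.5 0; 1 0 0 0.5 0; 1 0 0 0 0"}}

```text
clock: 11.55
eef_pos: [431.4, 77.5, 135.7]
tcp_rot: [3.141, 0.002, -0.097]
contact_force: [-0.7, -0.3, 0.4]
opening: 1.0
```

Run:
```python
from h import *
s=r.sense(); print(s['clock'],s['eef_pos'],s['tcp_rot'],s['contact_force'],s['opening'])
c=cam('wrist');np.save('w8.npy',c,allow_pickle=True)
cv2.imwrite('pics/w8.png',r.grab_frame('wrist'))
```

```text
11.55 [431.44645411  77.46470731 135.6954582 ] [ 3.14110834e+00  1.94885284e-03 -9.68094457e-02] [-0.6805464  -0.26070369  0.42623404] 1.0002439776151113
```

View pics/w8.png

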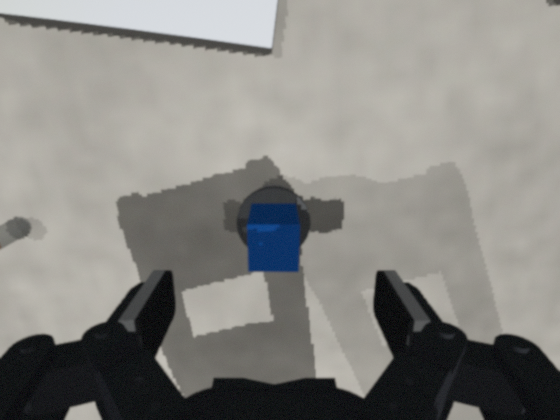

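{"op": "carry_out", "data": {"rows": "1 0 0 1 0; 1 0 0 0.8 0; 1 0 0 0.25 0; 1 0 0 0 0; 0 0 0 0 0; 0 0 0 0 0; 0 0 0 0 0; 0 0 0 0 0; 0 0 0 0 0; 0 0 0 0 0", "newtons": 40}}

```text
clock: 12.85
eef_pos: [431.7, 77.1, 75.8]
tcp_rot: [-3.141, -0.001, -0.097]
contact_force: [-0.7, 1.0, 6.4]
opening: 0.323
```

Run:
```python
from h import *
s=r.sense(); print(s['clock'],s['eef_pos'],s['tcp_rot'],s['contact_force'],s['opening'])
cv2.imwrite('pics/w9.png',r.grab_frame('wrist'))
```

```text
12.85 [431.70780776  77.13301998  75.82218474] [-3.14146353e+00 -6.26311294e-04 -9.72084465e-02] [-0.73169295  0.97464125  6.3892781 ] 0.3228388727593187
```

View pics/w9.png

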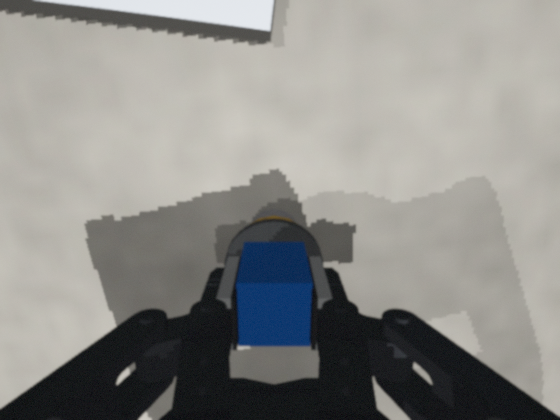

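{"op": "carry_out", "data": {"rows": "0 0 0 -1 0; 0 0 0 -1 -0.2; 0 0 0 -1 -1; 0 0 0 -1 -1; 0 0.5 1 -1 0; 0 0.5 1 0 0; 0 0.5 1 0 0; 0 0.5 1 0 0; 0 0 1 0 0; 0 0 1 0 0; 0 0 1 0 0; 0 0 1 0 0", "newtons": 60}}

```text
clock: 14.4
eef_pos: [539.9, -146.0, 225.1]
tcp_rot: [-3.141, 0.001, 0.21]
contact_force: [1.4, 0.0, -0.8]
opening: 0.321
```

{"op": "carry_out", "data": {"rows": "0 0 0.6 0 0; 0 0 0 0 0; 0 0 0 0 0"}}

```text
clock: 14.78
eef_pos: [543.5, -162.0, 225.2]
tcp_rot: [-3.141, 0.001, 0.21]
contact_force: [0.2, 0.3, -1.2]
opening: 0.314
```

Run:
```python
from h import *
s=r.sense(); print(s['clock'],s['eef_pos'],s['tcp_rot'],s['contact_force'],s['opening'])
c=cam('wrist');np.save('w10.npy',c,allow_pickle=True)
im=r.grab_frame('wrist'); cv2.imwrite('pics/w10.png',im)
im=r.grab_frame('scene'); cv2.imwrite('pics/s10.png',im); crop(im,130,90,220,130,3.6,'pics/s10c.png')
```

```text
14.775 [ 543.47850191 -162.04895903  225.16741774] [-3.14085733e+00  5.60159675e-04  2.09884865e-01] [ 0.22979725  0.30675752 -1.21798368] 0.3140190614989164
```

View pics/w10.png

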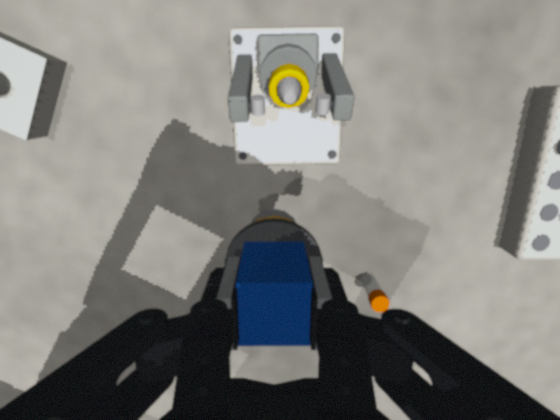

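View pics/s10c.png

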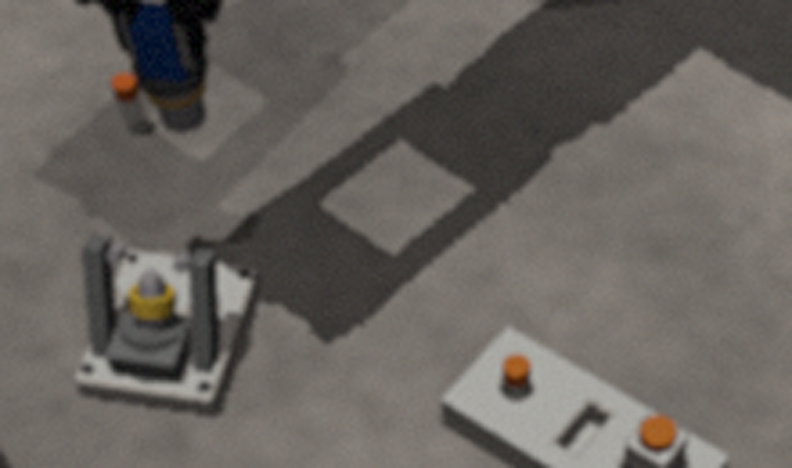

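Run:
```python
from h import *
im=cv2.imread('pics/w10.png'); crop(im,222,20,140,150,4,'pics/w10a.png'); crop(im,255,55,70,60,10,'pics/w10b.png')
```

```text
(no output)
```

View pics/w10a.png

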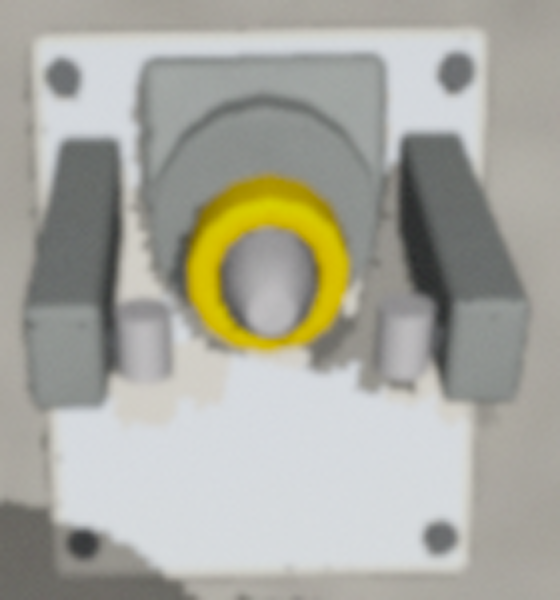

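View pics/w10b.png

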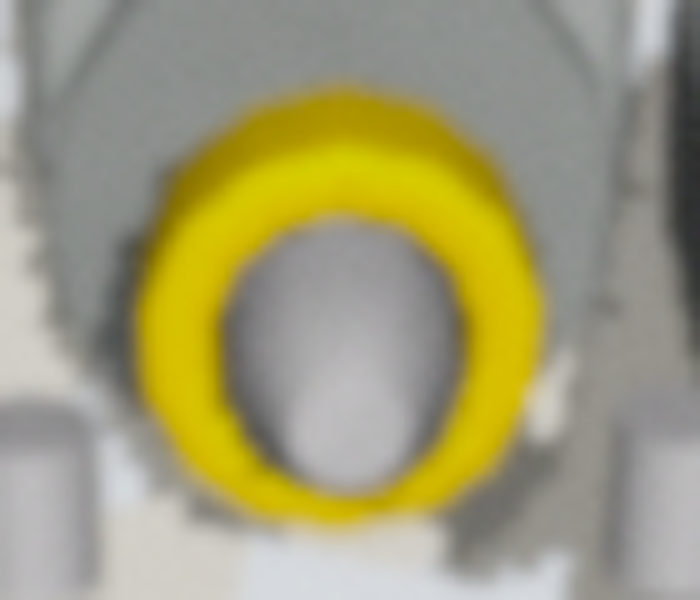

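```bash
cat > port.py <<'E'
from h import *
c=np.load('w10.npy',allow_pickle=True).item()
f=lambda u,v,s,o:(u/s+o[0]-.45,v/s+o[1]-.45)
P=np.array([atz(c,f(u,v,4,(222,20)),22) for u,v in [(35,38),(487,32),(467,572),(58,577)]]); print(P.round(1).tolist(),P.mean(0))
for k in range(4): d=P[(k+1)%4]-P[k]; print(np.linalg.norm(d).round(1),np.degrees(np.arctan2(d[1],d[0])).round(2))
obs=np.array([f(*p,10,(255,55)) for p in [(342,150),(135,325),(545,320),(340,522),(195,470),(485,470),(205,205),(480,200)]])
def model(x,y,z,yaw,n=200):
    a=np.linspace(0,2*np.pi,n); t=np.radians(25)
    Rm=Ro.from_euler('z',yaw).as_matrix()@Ro.from_euler('y',-t).as_matrix()
    return np.array([x,y,z]),Rm,proj(c,np.array([x,y,z])+np.c_[16*np.cos(a),16*np.sin(a),0*a]@Rm.T)
def res(p,yaw):
    _,_,e=model(p[0],p[1],p[2],yaw); return np.r_[[np.min(np.linalg.norm(e-o,axis=1)) for o in obs],(p[2]-65)*.3]
def go(yaw):
    s=least_squares(res,[620,-148,65],args=(yaw,),diff_step=1e-4); o,Rm,_=model(*s.x,yaw)
    return s,o,Rm
if __name__=='__main__':
  for yd in (11,12,13):
    s,o,Rm=go(np.radians(yd)); print(yd,s.x,s.cost)
    tip=o+14*Rm[:,2]; print('tip px crop', (proj(c,tip)-[255-.45,55-.45])*10, 'post tops', (proj(c,np.array([o+Rm@np.array([0,q,32]) for q in(30,-30)]))-[222,20])*4, 'axis',Rm[:,2], 'tip',tip)
E
python3 port.py
```

```text
[[665.7, -97.9, 22.0], [687.1, -191.9, 22.0], [573.6, -218.0, 22.0], [552.2, -123.4, 22.0]] [ 619.66124287 -157.81423306   22.        ]
96.3 -77.22
116.4 -167.04
97.0 102.76
116.4 12.66
11 [ 627.20097791 -155.99161289   61.56008134] 2.519556938510618
tip px crop [[345.20436385 424.98366177]] post tops [[102.59644996 349.71083776]
 [438.53024919 356.23655332]] axis [-0.41485357 -0.08063937  0.90630779] tip [ 621.39302788 -157.12056401   74.24839036]
12 [ 627.20394173 -156.05411371   61.55219793] 2.5796551769250025
tip px crop [[347.39051071 425.13896507]] post tops [[104.30565131 352.81410521]
 [440.35196996 353.28163209]] axis [-0.41338304 -0.08786728  0.90630779] tip [ 621.41657919 -157.28425559   74.24050694]
13 [ 627.23615756 -155.92408517   61.72620029] 2.559018151386055
tip px crop [[347.26839123 424.31783617]] post tops [[104.96224498 355.5280679 ]
 [441.28879687 349.92897529]] axis [-0.41178658 -0.09506842  0.90630779] tip [ 621.4711454  -157.2550431    74.41450931]
```

Run:
```python
import port
from port import *
im=cv2.imread('pics/w10.png'); crop(im,220,210,110,150,4,'pics/w10d.png')
x=np.array([0.977,0.208]); 
for u in ((241,281.5),(306,281.5)):
    p=atz(c,u,234.4); d=p[:2]-[543.5,-162.0]; a=0.2099; print(p, d@[np.cos(a),np.sin(a)], d@[np.sin(a),-np.cos(a)])
a=np.radians(12.8)
for z in (62,65,67):
    s=least_squares(lambda p:res([p[0],p[1],z],a)[:-1],[627,-156],diff_step=1e-4); o,Rm,_=model(s.x[0],s.x[1],z,a); print(z,s.x,s.cost,'tip',o+14*Rm[:,2],(proj(c,o+14*Rm[:,2])-[254.55,54.55])*10,(proj(c,np.array([o+Rm@np.array([0,q,32]) for q in(30,-30)]))-[221.5,19.5])*4)
# port base model projection
```

```text
[[665.7, -97.9, 22.0], [687.1, -191.9, 22.0], [573.6, -218.0, 22.0], [552.2, -123.4, 22.0]] [ 619.66124287 -157.81423306   22.        ]
96.3 -77.22
116.4 -167.04
97.0 102.76
116.4 12.66
[ 553.7900481  -147.67974298  234.4       ] 13.047998373170465 -11.861896538031278
[ 558.75910195 -170.93912435  234.4       ] 13.061616775670908 11.922344725809312
62 [ 627.19303834 -155.96942867] 2.1282412558919264 tip [ 621.42341539 -157.28025484   74.68830902] [[347.60734244 425.04336459]] [[106.7703888  357.27704504]
 [443.43549862 352.88765506]]
65 [ 627.09704625 -155.88058783] 3.25347354200013 tip [ 621.3274233  -157.191414     77.68830902] [[347.84299653 426.15811524]] [[104.94843226 358.29952625]
 [445.54615494 353.85987235]]
67 [ 627.02026583 -155.80164074] 4.227518377743989 tip [ 621.25064288 -157.11246691   79.68830902] [[347.70400722 427.03351016]] [[103.58552383 359.04438685]
 [446.85309223 354.57005696]]
```

View pics/w10d.png

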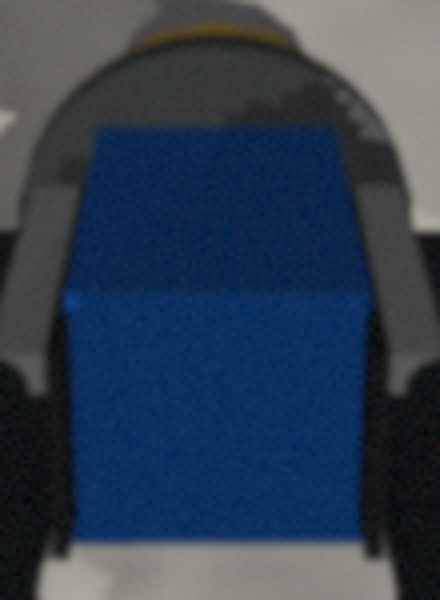

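Run:
```python
from h import *
c=np.load('w10.npy',allow_pickle=True).item()
for z in (232.4,234.4,236.4):
  for u in ((237.5,283.9),(312,283.9),(238.5,344.6),(310.5,344.6)):
    p=atz(c,u,z); d=p[:2]-[543.5,-162.0]; a=0.2099; print(z,u, (d@[np.cos(a),np.sin(a)]).round(2), (d@[np.sin(a),-np.cos(a)]).round(2))
```

```text
232.4 (237.5, 283.9) 10.88 -13.42
232.4 (312, 283.9) 10.89 14.4
232.4 (238.5, 344.6) -16.66 -13.96
232.4 (310.5, 344.6) -16.64 14.79
234.4 (237.5, 283.9) 12.05 -13.18
234.4 (312, 283.9) 12.06 14.15
234.4 (238.5, 344.6) -15.0 -13.71
234.4 (310.5, 344.6) -14.98 14.53
236.4 (237.5, 283.9) 13.22 -12.94
236.4 (312, 283.9) 13.23 13.91
236.4 (238.5, 344.6) -13.35 -13.46
236.4 (310.5, 344.6) -13.33 14.28
```

{"op": "carry_out", "data": {"rows": "0 0 0 0 -0.1; 0 1 0.41 0 0; 0 1 0 0 0; 0 0.73 0 0 0; 0 0 0 0.8 0; 0 0 0 0.8 0; 0 0 0 0.4 0; 0 0 0 0.1 0; 0 0 0 0 0"}}

```text
clock: 16.0
eef_pos: [626.8, -156.5, 163.0]
tcp_rot: [3.141, -0.001, 0.224]
contact_force: [-0.4, 0.6, -1.9]
opening: 0.319
```

Run:
```python
from h import *
for i in range(2):
    s=r.sense(); print(s['clock'],s['eef_pos'],s['tcp_rot'],s['contact_force'],s['opening'])
    im=r.grab_frame(('wrist','scene')[i]); cv2.imwrite('pics/v%d.png'%i,im)
crop(im,130,90,110,120,5,'pics/v1c.png')
```

```text
16.0 [ 626.83208207 -156.53111808  163.0221369 ] [ 3.14122954e+00 -7.65915511e-04  2.24124129e-01] [-0.36417506  0.60515393 -1.87244049] 0.3193674617022556
16.05 [ 626.90200162 -156.61655486  163.22169534] [ 3.14106129e+00 -1.05619928e-03  2.24004588e-01] [ 0.4153905   0.36669001 -1.6040908 ] 0.31391005775072767
```

View pics/v0.png

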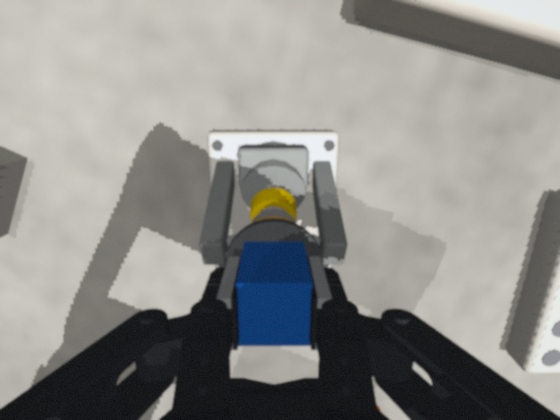

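View pics/v1c.png

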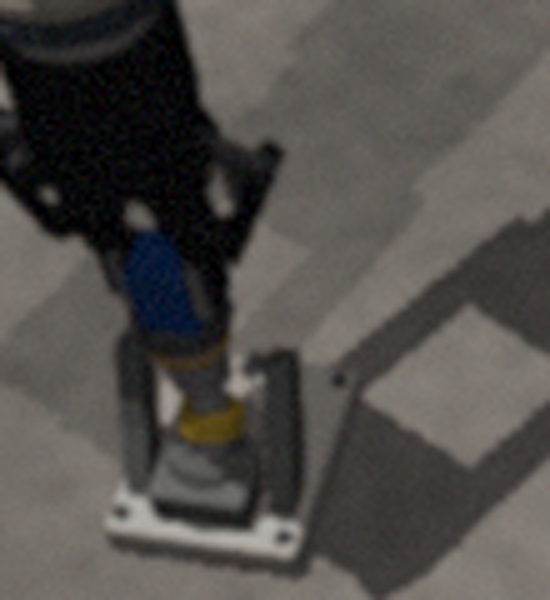

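{"op": "carry_out", "data": {"rows": "0 -0.02 -0.015 0.1 0; 0 0 0 0.1 0; 0 0 0 0.1 0; 0 0 0 0.1 0; 0 0 0 0 0"}}

```text
clock: 16.73
eef_pos: [625.6, -156.2, 150.0]
tcp_rot: [-3.141, 0.001, 0.224]
contact_force: [-0.1, 0.2, -1.3]
opening: 0.32
```

{"op": "carry_out", "data": {"rows": "0 0 0 0.06 0; 0 0 0 0.06 0; 0 0 0 0 0"}}

```text
clock: 17.1
eef_pos: [625.9, -156.2, 147.1]
tcp_rot: [3.141, -0.0, 0.224]
contact_force: [-0.6, 0.5, 3.0]
opening: 0.318
```

Run:
```python
from h import *
for i in range(2):
    s=r.sense(); print(s['clock'],s['eef_pos'],s['tcp_rot'],s['contact_force'],s['opening'])
    im=r.grab_frame(('wrist','scene')[i]); cv2.imwrite('pics/y%d.png'%i,im)
crop(im,130,90,110,120,5,'pics/y1c.png')
```

```text
17.1 [ 625.94180997 -156.23483281  147.1169876 ] [ 3.14143748e+00 -3.90296741e-04  2.23915688e-01] [-0.64819957  0.53534556  3.01531138] 0.3176817457604036
17.15 [ 625.94115557 -156.24446182  147.12491019] [ 3.14142921e+00 -4.03395315e-04  2.23921599e-01] [-0.81286821 -0.14190527  2.13379464] 0.3187493299384128
```

View pics/y0.png

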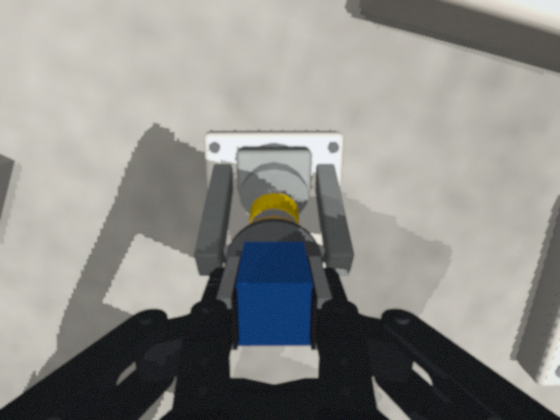

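View pics/y1c.png

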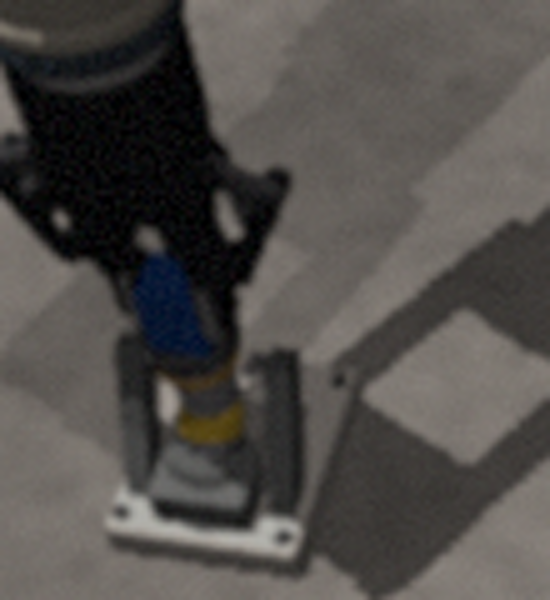

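{"op": "carry_out", "data": {"rows": "0 0 0 0 0; 0 -0.1 0 0 0; 0 -0.1 0 0 0; 0 -0.1 0 0.01 0; 0 -0.1 0 0.02 0; 0 0 0 0 0", "newtons": 22}}

```text
clock: 17.95
eef_pos: [616.1, -158.8, 146.6]
tcp_rot: [3.14, -0.005, 0.224]
contact_force: [6.6, 1.8, -0.1]
opening: 0.318
```

Run:
```python
from h import *
for i in range(2):
    s=r.sense(); print(s['clock'],s['eef_pos'],s['tcp_rot'],s['contact_force'],s['wrist_torque'],s['opening'])
    im=r.grab_frame(('wrist','scene')[i]); cv2.imwrite('pics/z%d.png'%i,im)
crop(im,130,90,110,120,5,'pics/z1c.png')
```

```text
17.95 [ 616.05289696 -158.77707627  146.57292044] [ 3.14041981 -0.00485757  0.22352797] [ 6.57593103  1.84067512 -0.11130222] [ 0.45708518 -1.45756735 -0.03372448] 0.3177655219569881
18.0 [ 616.06235225 -158.80668216  146.56077842] [ 3.14043822 -0.00474784  0.22353469] [ 7.18324548  2.63096326 -0.8596696 ] [ 0.35474302 -1.51046324  0.03041364] 0.31592524158275637
```

View pics/z0.png

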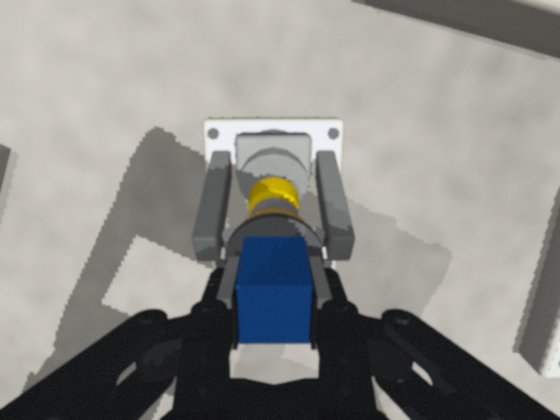

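View pics/z1c.png

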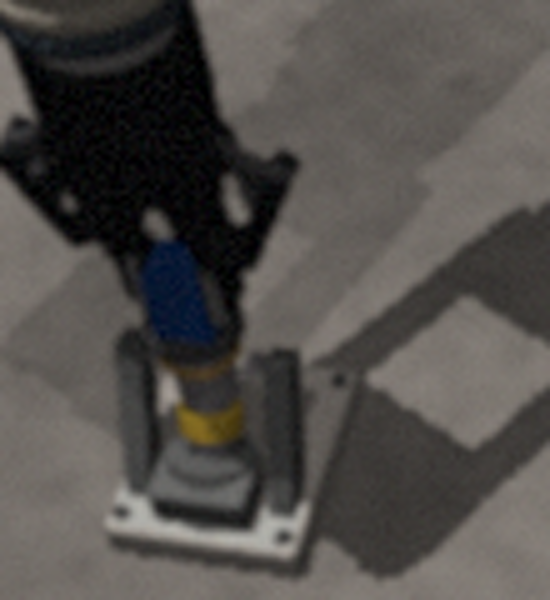

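{"op": "carry_out", "data": {"rows": "0 -0.1 0 0.02 0; 0 -0.1 0 0.02 0; 0 -0.1 0 0.02 0; 0 -0.1 0 0.02 0; 0 0 0 0 0"}}

```text
clock: 18.68
eef_pos: [604.3, -161.5, 144.1]
tcp_rot: [3.14, -0.005, 0.224]
contact_force: [6.6, 1.2, -1.4]
opening: 0.319
```

Run:
```python
from h import *
for i in range(2):
    s=r.sense(); print(s['clock'],s['eef_pos'],s['tcp_rot'],s['contact_force'],s['wrist_torque'],s['opening'])
    im=r.grab_frame(('wrist','scene')[i]); cv2.imwrite('pics/a%d.png'%i,im)
crop(im,130,90,110,120,5,'pics/a1c.png')
```

```text
18.675 [ 604.28027595 -161.4646817   144.09526415] [ 3.14042103 -0.00463042  0.22359522] [ 6.6232182   1.19050391 -1.36234274] [ 0.46507989 -1.41931575  0.0504254 ] 0.3192392429626787
18.725 [ 604.29566951 -161.49637108  144.0916062 ] [ 3.14041241 -0.00453573  0.22356362] [ 7.04230464  1.10054088 -0.16564458] [ 0.47510717 -1.452191    0.03626451] 0.31891445342103586
```

View pics/a0.png

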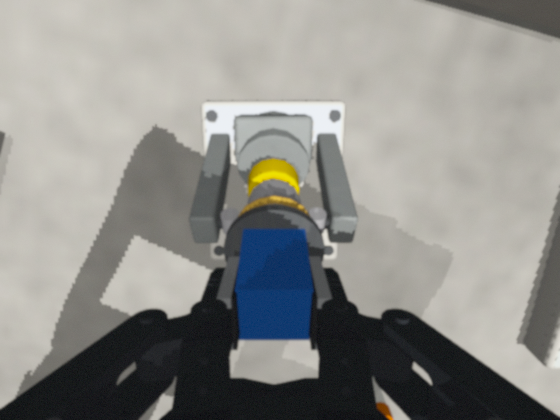

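View pics/a1c.png

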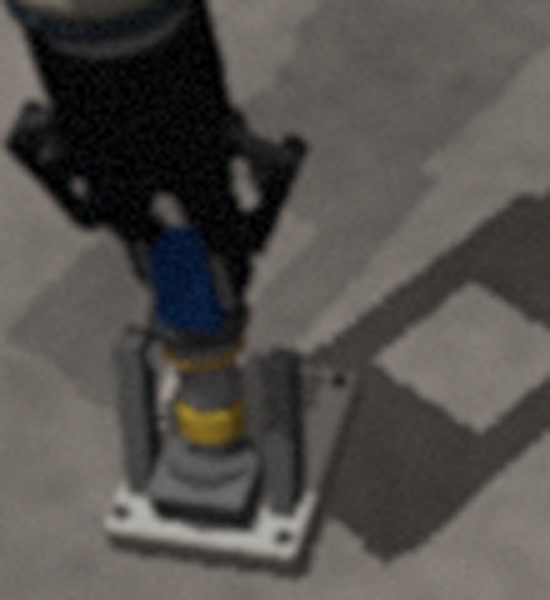

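{"op": "carry_out", "data": {"rows": "0 -0.1 0 0.03 0; 0 -0.1 0 0.04 0; 0 -0.1 0 0.04 0; 0 0 0 0 0"}}

```text
clock: 19.27
eef_pos: [595.7, -163.5, 140.9]
tcp_rot: [3.14, -0.005, 0.223]
contact_force: [6.6, 1.8, -1.0]
opening: 0.317
```

```bash
cat > look.py <<'E'
from h import *
import sys
t=sys.argv[1]
np.save(t+'.npy',cam('wrist'),allow_pickle=True)
for i in range(2):
    s=r.sense(); print(s['clock'],s['eef_pos'],s['tcp_rot'],s['contact_force'],s['wrist_torque'],s['opening'])
    im=r.grab_frame(('wrist','scene')[i]); cv2.imwrite('pics/%s%d.png'%(t,i),im)
    if i==0: a=cv2.resize(im[90:390,140:410],None,fx=2,fy=2,interpolation=cv2.INTER_CUBIC)[:600]
b=cv2.resize(im[90:210,130:220],None,fx=2.8,fy=5,interpolation=cv2.INTER_CUBIC)
b=cv2.resize(im[90:210,130:190],None,fx=4.3,fy=4.3,interpolation=cv2.INTER_CUBIC)
o=np.zeros((600,800,3),np.uint8); o[:a.shape[0],:540]=a[:600,:540]; o[:b.shape[0],541:541+b.shape[1]]=b[:,:259]
cv2.imwrite('pics/%sm.png'%t,o)
E
python3 look.py b
```

```text
19.275 [ 595.66075896 -163.49545975  140.86323593] [ 3.14032238 -0.00492244  0.22348495] [ 6.62197645  1.799879   -0.95803067] [ 0.45082269 -1.50464108  0.0842055 ] 0.3168537088178941
19.325 [ 595.63592962 -163.46018415  140.85309393] [ 3.14036716 -0.00476837  0.22356895] [ 7.34510536  1.50852991 -0.45266056] [ 0.4894413  -1.52220888  0.05305634] 0.31871171048353963
```

View pics/bm.png

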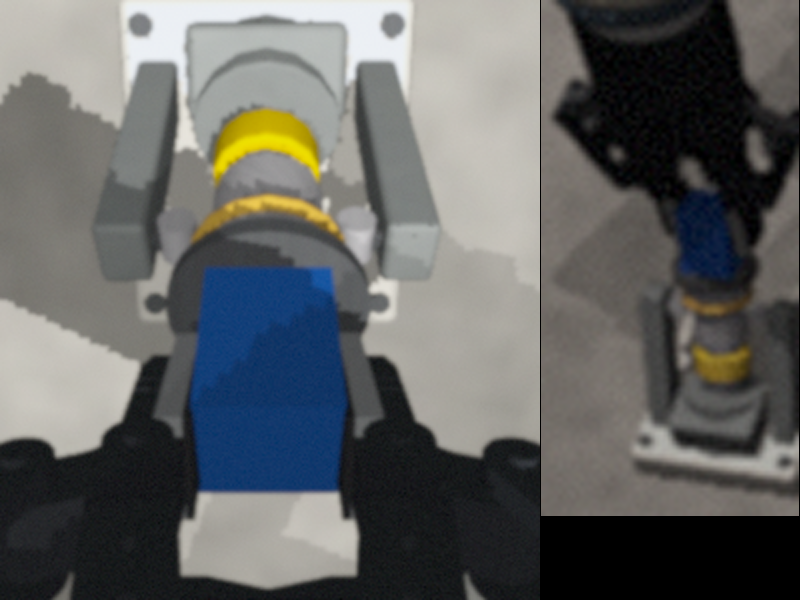

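```bash
cat > tilt.py <<'E'
from h import *
def tilt(t,rows,col=274,fixed=None):
    c=np.load(t+'.npy',allow_pickle=True).item(); s=r.sense(); yaw=s['tcp_rot'][2]
    ex=np.array([np.cos(yaw),np.sin(yaw),0]); z=np.array([0,0,1.]); T=s['eef_pos']
    def pts(p):
        th,ox,oz=p; u=-np.sin(th)*ex+np.cos(th)*z; n=np.cos(th)*ex+np.sin(th)*z
        G=T-3*z+ox*ex+oz*z
        return np.array([G+(47-72.8)*u+14*n,G+12.2*u+14*n,G+12.2*u-14*n]),G,u
    f=lambda p: np.r_[proj(c,pts(p)[0])[:,1]-np.array(rows), .3*p[1]+.3,.3*p[2]]
    q=least_squares(f,[.3,0,0]); P,G,u=pts(q.x); M=G-72.8*u
    print('tilt deg',np.degrees(q.x[0]),'off',q.x[1:],'res',q.fun,'mouth',M,'axis',u)
    return M,u
E
python3 -c "
from tilt import *
tilt('b',(223.6,291.2,334.7))"
```

```text
tilt deg 19.934685061848153 off [ 1.24757081 -1.84087574] res [-0.01826952  0.01732465  0.09823217  0.67427124 -0.55226272] mouth [ 621.06329248 -157.70614826   67.56505378] axis [-0.33246178 -0.07559884  0.9400819 ]
```

{"op": "carry_out", "data": {"rows": "0 -0.07 0 0.03 0; 0 -0.07 0 0.04 0; 0 0 0 0 0"}}

```text
clock: 19.75
eef_pos: [591.7, -164.5, 138.8]
tcp_rot: [3.14, -0.005, 0.224]
contact_force: [7.2, 2.6, -1.1]
opening: 0.32
```

```bash
python3 look.py d
```

```text
19.75 [ 591.7454423  -164.45293667  138.84814304] [ 3.1401317  -0.00521568  0.22356438] [ 7.18512378  2.58337664 -1.13317236] [ 0.4695181  -1.52688194  0.04802044] 0.32004508904182916
19.8 [ 591.74962155 -164.42513161  138.82874319] [ 3.14015611 -0.00510879  0.22357402] [6.79865363 2.10598997 0.06160791] [ 0.48195998 -1.4963358  -0.02054289] 0.3175916161644305
```

View pics/dm.png

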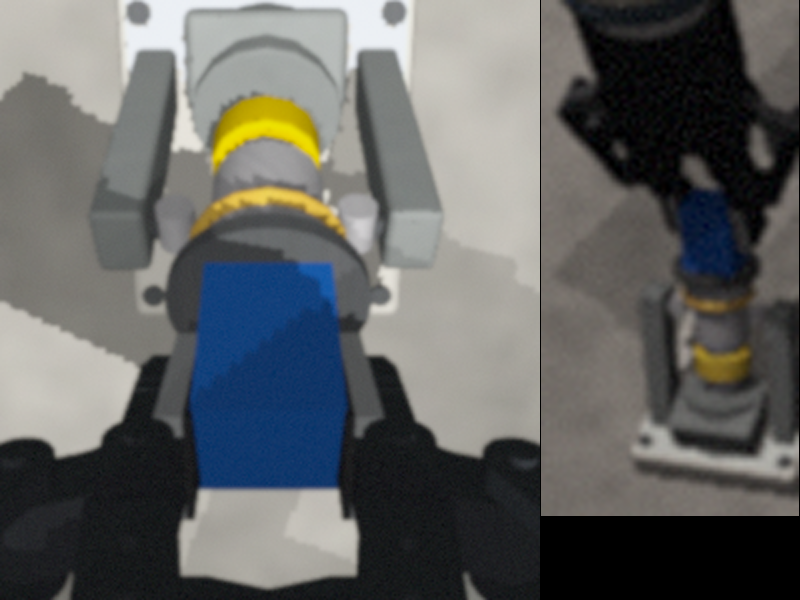

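```bash
python3 -c "
from tilt import *
for m in (290,291): tilt('d',(221.6,m,333.1))"
python3 - <<'E'
import cv2
im=cv2.imread('pics/d0.png'); a=cv2.resize(im[210:350,220:330],None,fx=4,fy=4,interpolation=cv2.INTER_CUBIC); cv2.imwrite('pics/d0z.png',cv2.convertScaleAbs(a,alpha=1.6))
E
```

```text
tilt deg 20.658217379295476 off [ 2.07858241 -1.70932912] res [ 0.05280043  0.03443024  0.04058726  0.92357472 -0.51279873] mouth [ 618.82432661 -158.29379285   65.99587574] axis [-0.34400904 -0.0782329   0.93570155]
tilt deg 21.430643199742125 off [ 1.91010094 -1.79251254] res [ 0.03267499  0.03050231  0.05886836  0.87303028 -0.53775376] mouth [ 619.55321158 -158.12803329   66.26511813] axis [-0.35627788 -0.08102302  0.93086054]
```

View pics/d0z.png

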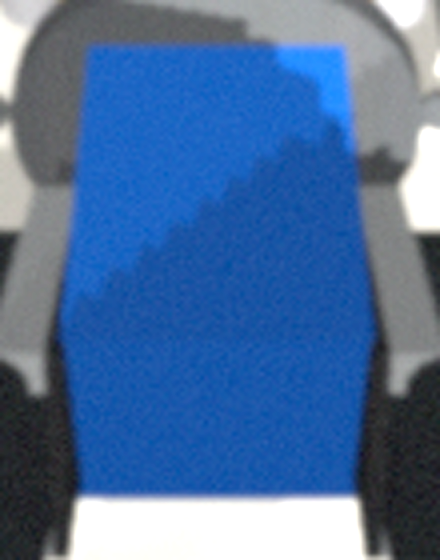

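{"op": "carry_out", "data": {"rows": "0 0 0 0 0; 0 0 0 0 0; 0 0.06 0 0 0; 0 0 0 0 0; 0 0 0 0 0", "newtons": 70}}

```text
clock: 20.48
eef_pos: [592.3, -164.2, 138.5]
tcp_rot: [3.141, -0.002, 0.224]
contact_force: [6.3, 0.5, 2.3]
opening: 0.316
```

{"op": "carry_out", "data": {"rows": "0 0.06 0 0 0; 0 0 0 0 0"}}

```text
clock: 20.72
eef_pos: [593.0, -163.7, 138.0]
tcp_rot: [3.142, 0.0, 0.224]
contact_force: [2.9, -0.2, 1.2]
opening: 0.316
```

{"op": "carry_out", "data": {"rows": "0 0.05 0 0.09 0; 0 0.042 0 0.09 0; 0 0 0 0 0"}}

```text
clock: 21.1
eef_pos: [595.4, -163.2, 133.0]
tcp_rot: [-3.142, 0.001, 0.224]
contact_force: [-0.2, -0.1, 7.4]
opening: 0.313
```

```bash
python3 look.py e
```

```text
21.1 [ 595.42118128 -163.161996    132.99759858] [-3.14151484e+00  6.85961892e-04  2.24001329e-01] [-0.23245106 -0.14485311  7.41297467] [ 0.08880129 -0.21929691  0.01215268] 0.3129212326660602
21.15 [ 595.39156805 -163.12538197  132.97682356] [-3.14150249e+00  6.84634313e-04  2.24052763e-01] [-0.33001937 -0.09380268  7.63395799] [ 0.11709868 -0.25751447  0.00482743] 0.31875493222560913
```

View pics/em.png

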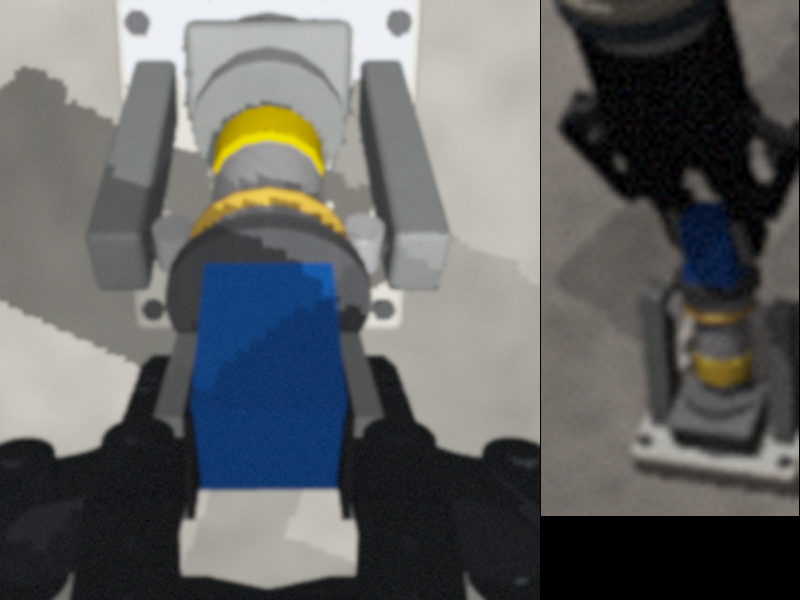

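{"op": "carry_out", "data": {"rows": "0 0.045 0 0.09 0; 0 0.045 0 0.09 0; 0 0 0 0 0"}}

```text
clock: 21.58
eef_pos: [598.0, -162.6, 127.3]
tcp_rot: [-3.142, 0.001, 0.224]
contact_force: [0.0, -0.5, 6.0]
opening: 0.319
```

{"op": "carry_out", "data": {"rows": "0 0.03 0 0.06 0; 0 0.02 0 0.05 0; 0 0 0 0 0"}}

```text
clock: 21.95
eef_pos: [598.8, -162.4, 125.8]
tcp_rot: [-3.141, 0.002, 0.224]
contact_force: [-9.2, 0.4, 23.7]
opening: 0.317
```

```bash
python3 look.py f
```

```text
21.95 [ 598.75502925 -162.43799192  125.75728702] [-3.14145136e+00  2.00385818e-03  2.24181529e-01] [-9.18020444  0.4060664  23.7253371 ] [0.22031281 1.05900081 0.11631233] 0.31674194393946753
22.0 [ 598.74818938 -162.42893564  125.7740744 ] [-3.14147671e+00  1.90931033e-03  2.24122070e-01] [-10.00977007   0.12015564  24.84007101] [0.22129146 0.96755192 0.07070091] 0.3202998461374726
```

View pics/fm.png

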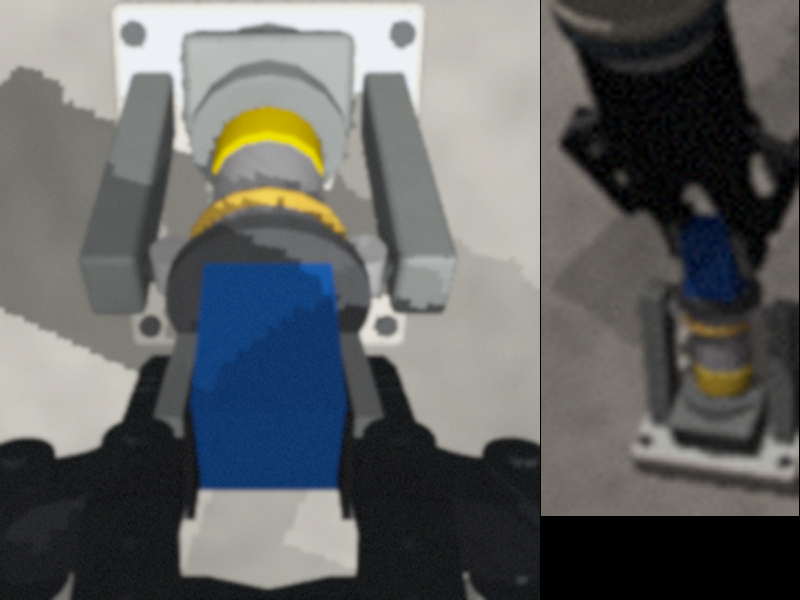

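{"op": "carry_out", "data": {"rows": "0 -0.01 0 -0.025 0; 0 0 0 0 0; 0 0 0 0 0"}}

```text
clock: 22.42
eef_pos: [598.7, -162.4, 125.9]
tcp_rot: [-3.141, 0.001, 0.224]
contact_force: [-6.0, 0.1, 17.9]
opening: 0.314
```

```bash
python3 look.py g
python3 - <<'E'
import cv2
im=cv2.imread('pics/g0.png'); a=cv2.resize(im[120:350,200:350],None,fx=2.6,fy=2.6,interpolation=cv2.INTER_CUBIC); cv2.imwrite('pics/g0z.png',cv2.convertScaleAbs(a,alpha=1.6))
a=cv2.resize(im[210:350,220:330],None,fx=4,fy=4,interpolation=cv2.INTER_CUBIC); cv2.imwrite('pics/g0y.png',cv2.convertScaleAbs(a,alpha=1.6))
E
```

```text
22.425 [ 598.72395695 -162.41674094  125.85068024] [-3.14148717e+00  1.43652432e-03  2.24028852e-01] [-6.04234811  0.13061555 17.85892809] [0.10719347 0.47558548 0.05611684] 0.3142300931400382
22.475 [ 598.66066761 -162.41920516  125.83631692] [-3.14145645e+00  1.55188520e-03  2.24079425e-01] [-5.3122368  -0.14273933 17.23793928] [0.17984093 0.49076552 0.09811045] 0.3197573506813397
```

View pics/g0z.png

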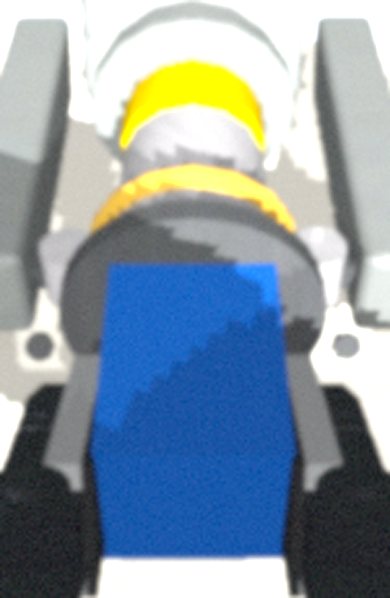

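View pics/g0y.png

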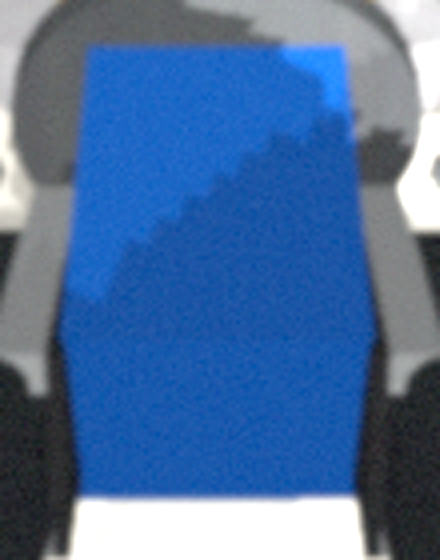

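```bash
python3 -c "
from tilt import *
for m in (293,294): M,u=tilt('g',(220.9,m,333.1))
o=np.array([627.1,-155.9,65]); yaw=np.radians(12.8); a=np.array([-np.sin(np.radians(25))*np.cos(yaw),-np.sin(np.radians(25))*np.sin(yaw),np.cos(np.radians(25))]); d=M-o; print('along',d@a,'perp',d-(d@a)*a,'angle',np.degrees(np.arccos(u@a)))
im=cv2.imread('pics/g1.png'); cv2.imwrite('pics/g1c.png',cv2.resize(im[90:220,130:340],None,fx=3.8,fy=3.8,interpolation=cv2.INTER_CUBIC))
"
```

```text
tilt deg 22.86428097880408 off [ 2.01122134 -1.37239695] res [ 0.08502121  0.03488331  0.00304804  0.9033664  -0.41171908] mouth [ 628.23345861 -155.70854308   54.40864354] axis [-0.37883882 -0.0863246   0.92142781]
tilt deg 23.63722733298169 off [ 1.87617843 -1.39873583] res [ 0.07291195  0.03214534  0.0130091   0.86285353 -0.41962075] mouth [ 628.98157704 -155.5380721    54.76999368] axis [-0.3909238  -0.08907836  0.91610241]
along -10.080849725608333 perp [-2.27290167 -0.58194651 -1.09365372] angle 1.362855955296677
```

View pics/g1c.png

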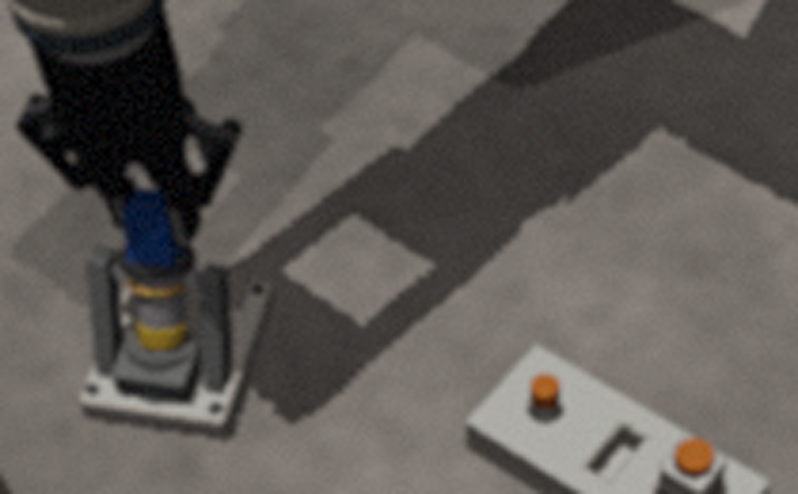

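```bash
python3 -c "
from h import *
print(r.sense()['contact_force'],r.sense()['opening']); print(r.sign_off())"
```

```text
[-5.36882947 -1.2537368  17.26891627] 0.3161669272662364
the job is handed in; nothing more can be done
None
```

I set the cartridge in its square pocket and let go. I then pressed the coupler onto the tilted nipple until the collar went past its snap, and handed in at about 22.5 s of the 51 s while still gripping it and pushing. The hand-in gave no verdict.

**Cartridge:** It touched bottom at tool height 62.9 mm, which is the height expected with it on the pocket's floor. Afterwards it sat square in the pocket in the wrist picture. Its cap looked slightly smaller than expected for that height, which would put it about 10 mm or more lower. That can't be right with the cartridge on the floor; I put it down to the image mask trimming the cap's edge.

**Coupler tilt:** The moves can't tilt the tool. I lowered the upright coupler over the nipple's tip, pivoted it in the fingers at a light 22 N grip, then gripped at 70 N and pressed along the nipple's axis. The gripper itself stayed vertical.

**Final checks:**
- **Push:** It rose to about 9 N, fell to about 7 N as the ridge snapped past, then rose steeply to about 27 N at the firm stop. That is above the suggested 18–20 N stop force. I eased off to about 18 N with no measurable movement.
- **Position:** The mouth is about 10 mm below the collar's rest height along the axis, so the collar is at its stop.
- **Alignment:** The image gives a tilt of 23–24° against the nipple's 25°. It also puts the mouth about 2.5 mm to one side, more than the 1.5 mm the bore allows, so I take that as measuring error.

I did not touch the vials, the pen or the pipette. The bystanders that showed in the later pictures (the vials and the pipette) looked undisturbed; I took no final overhead picture, so the pen was not rechecked.

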